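# Gauge a turned round in the bench caliper

## Robot

A 7-joint arm with a two-finger parallel gripper is mounted at the origin on the work surface. World frame = base frame: x ahead of the robot, y to its left, z up, the work surface at z = 0. Lengths are in m, angles in rad, forces in N, time in s.
With the tool pointing down it reaches from about 0.425 to 0.925 m from the base axis. Payload 6.8 kg.
Tool frame: the origin (TCP) lies on the mounting face of the last link; the fingertips stand 173 mm ahead of it and the grasp point (between the pads) lies 155 mm ahead of it; z points along the fingers, y is the line along which they close (so a half turn about z gives the same grasp; the last joint's range is limited). The gripper opens to 85 mm and grips with 20 to 120 N. Pads are 22 mm wide; open, the fingers measure 114 mm over their backs; the gripper's body (76 mm by 85 mm) begins 54 mm behind the grasp point. The pads swing forward as they close: fully open they stand 13 mm farther back than shut.
Start: joints at [-1.215, 0.477, 0.022, 1.555, -0.011, 1.109, -0.083], TCP at [0.302, 0.604, 0.405] pointing down, gripper open.
Joint ranges: [-2.96, 2.96], [-0.34, 2.1], [-1.41, 1.46], [0.24, 2.44], [-1.37, 4.51], [0.17, 1.92], [-2.96, 2.96]. Speed limits (rad/s): [2.39, 2.39, 3.14, 3.14, 3.14, 3.14, 3.14].

## Interface

Orientations are given as a rotation vector (axis times angle).
In Python, from bench import r gives the robot as it stands.
- The arm moves only by the tool carry_out, never from a script. Its argument "moves" is a list of rows, each a list of 5 numbers: the shift along the tool's x, y, z in m, then the turn about the tool's z in rad, then the finger opening in m, from 0 to 0.0854. In form: [[dx, dy, dz, roll, claw], ...]. A call has exactly 8 rows; each row is the pose to reach, as a shift and turn from the pose commanded when the call began, along the tool's axes at that moment; what a row does not reach only later rows make up. A row lasts 1/10 s, in which the tool goes at most 50 mm and 8.59 degrees, less where a joint would pass 70% of its speed; a pose out of reach is approached as far as the arm can. A call with a gripper value outside its range is refused whole. The fingers move at their own pace and stop on an object; "force" is the grip in N (left out, the last holds). Time passes only in rows, so rows that repeat a pose let the fingers close, or fill a call up. It gives the time, the measured TCP pose, the force, the opening and the grip force at its end, in the units of the state.
- r.get_obs(): the state, without advancing time (a new reading comes with each control period).
- r.grab_frame(name): name is "scene" or "top"; returns the picture (384x512x3 uint8, red, green, blue); there is no depth.
- r.calibration(name): a dict with "fx", "fy", "cx", "cy" (pixels), "k1" (the pictures are not rectified: a ray, as slopes to the right and down, at radius r is drawn at 1 + k1 r^2 times it, then the intrinsics apply), "rvec" (rotation vector, rad) and "tvec" (3), from world to camera coordinates, as OpenCV has them. Camera axes: x right, y down, z forward; pixel columns grow to the right and rows downward; lengths in m; the calibration is good to about 2 mm. A picture is of the moment at which its call begins. calibration takes no time and is no camera call.
- r.hand_in(): hands the job in; it is judged then, once.
The state is a dict: "clock": time; "joints": joint angles; "qvel": joint speeds; "tau": joint torques, N m; "tcp_pos": TCP position; "orientation": TCP orientation; "contact_force": force on the tool from outside, world axes, zero at the start; "moment": the same for the moment, N m; "grip_width": finger opening in m; "gripper_force": force on a finger pad.
Only numpy, scipy, OpenCV 4.12 (cv2) and the standard library are available. Lean on these libraries where they do the work, as an engineer would, in place of code of your own. Each camera call takes 0.05 s, during which the arm holds its last target. There are 200 camera calls.

## Task

Stand the plain round wooden piece upright on the caliper's board between its two jaws and let go of it. Then slide the movable jaw along the beam by its thumb post until the piece is lightly but firmly nipped between both jaws (about 5 N on the piece, beyond what it takes to slide the jaw), never pressing so hard that the jaw cocks visibly, and leave it closed on the piece. Leave the other things on the bench where they are.

Things in the scene. Friction and masses are not known exactly. Their poses are not given: they have to be found in the camera images.
- round_center (a point): Centre (half-way up) of the piece to gauge: a loose plain straight cylinder of pale wood, 44 mm in diameter, 90 mm tall, about 0.1 kg, standing on end. Its z axis runs up its length. A square blank (44 x 44 x 105 mm) and a waisted spindle (48 mm wide, 100 mm tall) of the same wood stand in the same area; the three are set out in any order, at least 90 mm between centres.
- caliper: Bench caliper, fixed: dark wooden board 12 mm thick (x -115 to 55 mm, y -170 to 130 mm) with a steel beam over it. Origin at the board's underside, below the beam's centre line; z up; y along the beam, from the movable to the fixed jaw; x away from the jaws' tips. Beam 14 mm wide, top at z 45 mm. The jaws are steel blades reaching out to x = -90 mm, z 28 to 52 mm, faces across the beam.
- rest (a point): Where the piece is to stand: point on the board's top, 12 mm above the bench, at x = -65, y = 0 mm of caliper; same axes. The piece may stand anywhere between the jaws' faces, within 15 mm of this point in x. It need not touch the fixed jaw: the closing jaw pushes it along. The fixed jaw is clamped by hand: its face lies anywhere from 38 to 58 mm beyond this point in +y (see or feel where).
- thumb_post (a point): On the axis of the movable jaw's thumb post, 74 mm above the bench: an upright dark steel post 18 mm in diameter (a 21 mm cap at the very top), z 52 to 96 mm, over the beam's centre line, to be pinched or pushed. Beneath it the jaw's sleeve (30 mm across the beam, 50 mm along it) has its top at z 53 mm. Axes as caliper.
- slide (a joint): How far the movable jaw has been slid towards the fixed jaw (+y of the caliper), m. At 0 the post is at y = -90 mm and the jaw's face at y = -60 mm of caliper; range 0 to 0.11. Slides with about 3 N of friction (plus 15 N per m/s) and stays where it is left. Starts between 0 and 0.025.
- jaw (a joint): How far the movable jaw is cocked about the vertical axis of its post, rad; 0 is square to the beam. It is held square by stiff springy play of 30 N m/rad: pressing on a piece 65 mm out along the jaw cocks it about 0.002 rad per newton.
- jaw_face (a point): Point on the face of the movable jaw, 65 mm out from the beam's centre line and 40 mm above the bench; 30 mm ahead (+y) of the thumb post's axis. Its y axis points out of the face towards the fixed jaw.

How it is judged:
On the way, in this order (a step that is already met when the one before it is completed fails the run):
1. the round stands on the board between the jaws, let go (angle between round_center's own z axis and vertical below 0.06 rad and x of round_center in the frame of caliper between -0.092 and -0.04 m and y of round_center in the frame of caliper below 0.06 m and y of round_center in the frame of jaw_face above 0.018 m and z of round_center in the frame of caliper between 0.052 and 0.062 m and contact force between the fingers and round below 0.1 N), for 0.2 s.
2. the movable jaw presses on the piece with more than 2 N, the piece standing still between the jaws with no finger on it (all of step 1 and contact force between jaw and round above 2 N and linear speed of round below 0.004 m/s), for 0.2 s.
At the end, for the whole second after the job is handed in: The round stands upright (within 0.06 rad) on the caliper's board between the jaws, its centre 40 to 92 mm out from the beam's centre line, still nipped by the movable jaw (more than 0.2 N), the jaw square within 0.02 rad, everything released and at rest (all of step 1 and contact force between jaw and round above 0.2 N and value of joint jaw between -0.02 and 0.02 rad and linear speed of round below 0.01 m/s); the robot touches nothing.
It fails at once if the movable jaw cocked by more than 0.03 rad (1.7 degrees) (value of joint jaw above 0.03 rad or value of joint jaw below -0.03 rad).
It fails at once if the movable jaw pressed on the piece with more than 16 N (contact force between jaw and round above 16 N).
It fails at once if another loose thing on the bench moved by more than 30 mm (distance of any of blank, spindle, bowl, jar, tin, mallet, chisel, napkin_ring from where it was at the start of the episode above 0.03 m).
It also fails if it takes over 72 s, if anything falls off the work surface, if the arm or the gripper's body presses on something with over 40 N, if the wrist force passes 120 N, or if a joint passes its speed limit or range.

## Working session

There is one attempt and no reset: what is moved stays moved. The work goes in short steps, Python scripts to look and compute and a tool call to move; the robot and the scene stay as the last step left them, time stands still between calls to the robot, and variables do not carry over. Pictures are saved under pics/ and viewed, at most 10 in all, crops included, and the job is handed in when it is done.

Besides the shell and the picture viewer there is one more tool, called after ">>>" by a JSON object that holds its "fn" and its "kwargs", one argument or row to a line. carry_out: Moves the arm, as the interface text tells. Its arguments: {"type":"object","properties":{"moves":{"type":"array","items":{"type":"array","items":{"type":"number"}}},"force":{"type":"number"}},"required":["moves"]}

```bash
mkdir -p pics
cat > h.py <<'E'
import numpy as np, cv2
from bench import r
def cal(n):
    c=r.calibration(n); K=np.array([[c['fx'],0,c['cx']],[0,c['fy'],c['cy']],[0,0,1.]])
    R=cv2.Rodrigues(np.array(c['rvec'],float))[0]; return K,np.array([c['k1'],0,0,0,0.]),R,np.array(c['tvec'],float).ravel()
def ray(n,px):
    K,d,R,t=cal(n); u=cv2.undistortPoints(np.array(px,float).reshape(-1,1,2),K,d).reshape(-1,2)
    return -R.T@t, np.c_[u,np.ones(len(u))]@R
def plane(n,px,z):
    c,v=ray(n,px); return c+v*((z-c[2])/v[:,2])[:,None]
def proj(n,P):
    K,d,R,t=cal(n); return cv2.projectPoints(np.array(P,float).reshape(-1,1,3),cv2.Rodrigues(R)[0],t,K,d)[0].reshape(-1,2)
def snap(n,f):
    im=np.asarray(r.grab_frame(n)); cv2.imwrite('pics/'+f,im[:,:,::-1]); return im
E
python3 - <<'E'
from h import *
for n in('scene','top'):
    snap(n,n+'0.png'); c,_=ray(n,[[256,192]]); print(n,c)
o=r.get_obs(); print(o)
E
```

```text
scene [ 1.01921657 -0.50677217  0.56110673]
top [0.43718789 0.0543986  1.08404539]
{'clock': 0.1, 'joints': array([-1.21512332,  0.4777241 ,  0.02233941,  1.55634993, -0.0115147 ,
        1.10929218, -0.08311582]), 'qvel': array([ 1.07659127e-03, -9.10364700e-04, -7.62585362e-04, -3.14362441e-03,
        3.35211364e-05,  6.76364121e-04, -8.78723122e-04]), 'tau': array([ 5.17647219e-03, -5.97760391e+01,  1.61399178e+00, -2.81958371e+01,
        1.28871875e-02,  5.02173658e-03, -5.79209683e-06]), 'tcp_pos': array([0.30182204, 0.6034854 , 0.40381928]), 'orientation': array([-7.21917489e-01, -3.05723814e+00,  2.54838182e-03]), 'contact_force': array([ 0.26915661,  0.39595979, -0.66572756]), 'moment': array([-0.0306534 , -0.00912533, -0.02323014]), 'gripper_force': 0.0, 'grip_width': 0.08523951729778906}
```

View pics/top0.png

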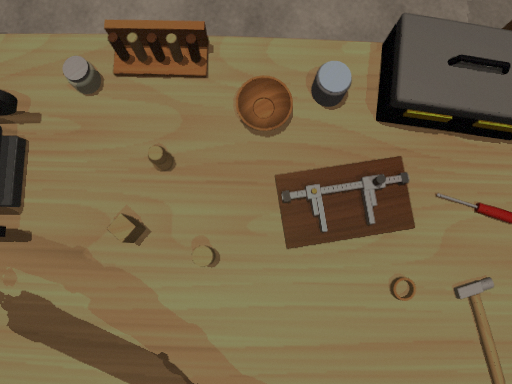

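View pics/scene0.png

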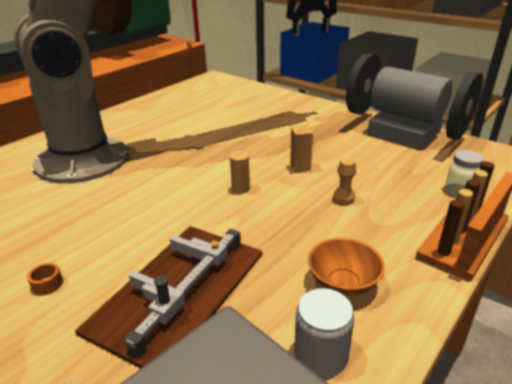

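The top view shows the round's top near (203,256), the blank at (125,225) and the spindle at (157,153). The caliper board's corners are about (275,171), (403,156), (413,230) and (287,248), with the post at (379,180) and the fixed jaw near (316,205). The scene view agrees: round at (240,172), post at (162,288).

Run:
```python
from h import *
im=cv2.imread('pics/top0.png'); hsv=cv2.cvtColor(im,cv2.COLOR_BGR2HSV)
# board
m=((hsv[...,2]<125)).astype(np.uint8); w=np.zeros_like(m); w[145:260,262:425]=1; m*=w
m=cv2.morphologyEx(m,cv2.MORPH_CLOSE,np.ones((15,15))); 
c=max(cv2.findContours(m,0,2)[0],key=cv2.contourArea)
P=plane('top',c.reshape(-1,2),.012)[:,:2]
rc=cv2.minAreaRect((P*1000).astype(np.float32)); print('board',rc, cv2.boxPoints(rc))
print('round top',plane('top',[[203.5,256]],.09),'post cap',plane('top',[[380,180]],.096), 'fixed tip',plane('top',[[324,230]],.052),'beam',plane('top',[[286,197],[405,178]],.045))
cv2.imwrite('pics/t1.png',np.hstack([cv2.resize(im[145:255,265:420],None,fx=4,fy=4,interpolation=2)]))
s=im[225:290,170:235]; cv2.imwrite('pics/t2.png',cv2.resize(s,None,fx=6,fy=6,interpolation=2))
```

```text
board ((554.5604858398438, -169.2780303955078), (174.1732940673828, 309.3082580566406), 10.531094551086426) [[ 440.67474    -33.14566  ]
 [ 497.20673   -337.2439   ]
 [ 668.4462    -305.4104   ]
 [ 611.91425     -1.3121643]]
round top [[0.42307854 0.14373548 0.09      ]] post cap [[ 0.59235691 -0.22401342  0.096     ]] fixed tip [[ 0.48551013 -0.11229822  0.052     ]] beam [[ 0.55620016 -0.02856938  0.045     ]
 [ 0.60668573 -0.29566552  0.045     ]]
```

View pics/t1.png

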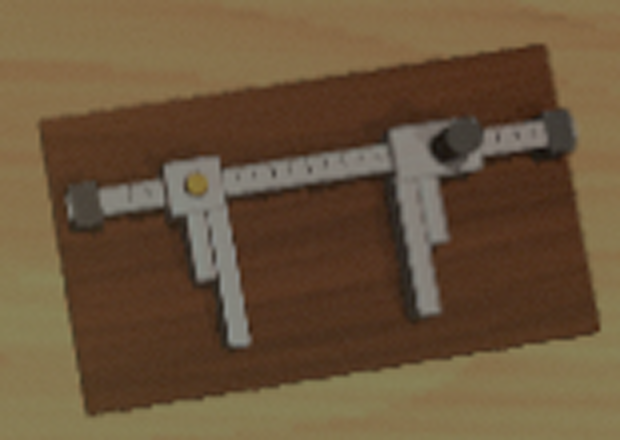

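View pics/t2.png

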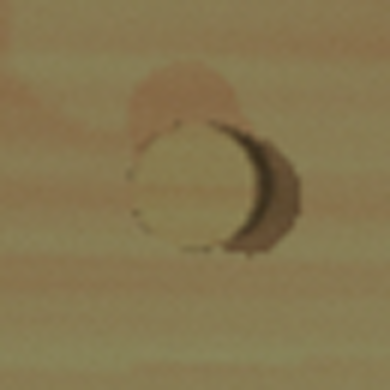

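The crops give the round's top centre at (193,186) in its crop and the board corners at (40,120), (546,45), (600,330) and (88,413). The fixed jaw's face runs (222,210)–(250,345), the movable face (396,180)–(417,313), and the post cap is at (462,134).

```bash
cat > m.py <<'E'
from h import *
f=lambda p:(np.array(p,float)+.5)/4-.5+[265,145]
B=plane('top',f([(40,120),(546,45),(600,330),(88,413)]),.012)[:,:2]
M=np.array([(55,130),(55,-170),(-115,-170),(-115,130)])/1000.
mu,mv=B.mean(0),M.mean(0); H=(M-mv).T@(B-mu)
yaw=np.arctan2(H[0,1]-H[1,0],H[0,0]+H[1,1]); R2=np.array([[np.cos(yaw),-np.sin(yaw)],[np.sin(yaw),np.cos(yaw)]])
O=mu-R2@mv
tocal=lambda p:(np.atleast_2d(p)[:,:2]-O)@R2
tow=lambda p:O+R2@np.array(p,float)
E
python3 - <<'E'
from m import *
print(np.degrees(yaw),O,(tocal(B)-M)*1000)
print('faces',tocal(plane('top',f([(222,212),(250,345),(398,180),(417,313)]),.052))*1000)
print('cap',tocal(plane('top',f([(462,134)]),.096))*1000,'beam',tocal(plane('top',f([(85,203),(558,131)]),.045))*1000)
rt=plane('top',[(np.array([193,186])+.5)/6-.5+[170,225]],.09); print('round',rt)
# scene check
c1,v1=ray('scene',[[240,157]]);print('scene round', plane('scene',[[240,157]],.09))
o=r.get_obs();Rt=cv2.Rodrigues(o['orientation'])[0];print(Rt)
for p in(tow([-.065,0]),rt[0,:2]): print(p,'tool shift',Rt.T@(np.r_[p,0.4]-o['tcp_pos']))
E
```

```text
10.352149800393509 [ 0.58054636 -0.14138227] [[-0.7955778  -0.49636268]
 [-1.1927807   0.6818877 ]
 [ 1.08764986  0.71251492]
 [ 0.90070864 -0.89803993]]
faces [[-17.09605071  42.16224766]
 [-91.20087144  39.24140054]
 [-14.44231348 -57.58065867]
 [-88.32520355 -54.89626072]]
cap [[  0.68751465 -84.42378316]] beam [[-8.35796867e-02  1.15044901e+02]
 [-3.18185208e-01 -1.54747307e+02]]
round [[0.42383206 0.14739608 0.09      ]]
scene round [[0.43349406 0.13974165 0.09      ]]
[[-8.94371389e-01  4.47324723e-01 -6.40539925e-04]
 [ 4.47325169e-01  8.94370111e-01 -1.51585941e-03]
 [-1.05201627e-04 -1.64227092e-03 -9.99998646e-01]]
[ 0.51660444 -0.15306262] tool shift [-0.5305178  -0.58055019  0.00482852]
[0.42383206 0.14739608] tool shift [-0.3131421  -0.35332829  0.00443249]
```

>>> {"fn": "carry_out", "kwargs": {
  "moves": [
    [-0.033,-0.037,0,-0.08,0.085],
    [-0.066,-0.074,0,-0.16,0.085],
    [-0.099,-0.111,0,-0.24,0.085],
    [-0.132,-0.148,0,-0.32,0.085],
    [-0.165,-0.185,0,-0.4,0.085],
    [-0.198,-0.222,0,-0.48,0.085],
    [-0.231,-0.259,0,-0.56,0.085],
    [-0.264,-0.296,0,-0.645,0.085]
  ],
  "force": 30
}}

```text
clock: 0.9
tcp_pos: [0.4057, 0.2187, 0.4046]
orientation: [0.29, -3.128, 0.0]
contact_force: [1.2, -0.1, 0.1]
grip_width: 0.085
gripper_force: 0.0
```

```bash
cat > g.py <<'E'
import sys
from m import *
def go(p):
    o=r.get_obs();Rt=cv2.Rodrigues(o['orientation'])[0]
    print('t',o['clock'],'tcp',o['tcp_pos'],'cal',tocal(o['tcp_pos'])*1000,'ytool deg',np.degrees(np.arctan2(Rt[1,1],Rt[0,1]))-np.degrees(yaw)-90,'F',Rt.T@o['contact_force'],'w',o['grip_width'],o['gripper_force'],'q7',o['joints'][6])
    print('shift',Rt.T@(np.array(p)-o['tcp_pos']))
E
python3 -c "
from g import *
go([.424,.1465,.227])"
```

```text
t 0.9 tcp [0.40565761 0.21870946 0.4045907 ] cal [[-107.33424648  385.65722091]] ytool deg 0.22536988637676814 F [-1.15479279 -0.31660206 -0.11951255] w 0.08499327575668097 0.0 q7 1.1351672254149219
shift [-0.00479926 -0.07434848  0.17759047]
```

>>> {"fn": "carry_out", "kwargs": {
  "moves": [
    [-0.003,-0.04,0,0,0.085],
    [-0.005,-0.076,0,0,0.085],
    [-0.005,-0.076,0.03,0,0.085],
    [-0.005,-0.076,0.07,0,0.085],
    [-0.005,-0.076,0.1,0,0.085],
    [-0.005,-0.076,0.1,0,0.085],
    [-0.005,-0.076,0.1,0,0.085],
    [-0.005,-0.076,0.1,0,0.085]
  ]
}}

```text
clock: 1.7
tcp_pos: [0.425, 0.1474, 0.3062]
orientation: [-0.284, 3.126, 0.002]
contact_force: [0.9, 0.1, 0.6]
grip_width: 0.0851
gripper_force: 0.0
```

```bash
python3 -c "
from g import *
go([.424,.1465,.227])
im=snap('top','t3.png'); im2=snap('scene','s3.png')
a=cv2.imread('pics/t3.png')[190:320,140:270];b=cv2.imread('pics/s3.png')[80:210,175:305]
cv2.imwrite('pics/c3.png',cv2.resize(np.hstack([a,b]),None,fx=3,fy=3))
"
```

```text
t 1.7 tcp [0.42495344 0.14738571 0.30618894] cal [[-101.16922628  312.02706589]] ytool deg 0.035253644370442316 F [-0.9437938  -0.09161496 -0.6100106 ] w 0.08511746514475724 0.0 q7 1.3234186160029153
shift [ 0.00128521 -0.00076151  0.07918554]
```

View pics/c3.png

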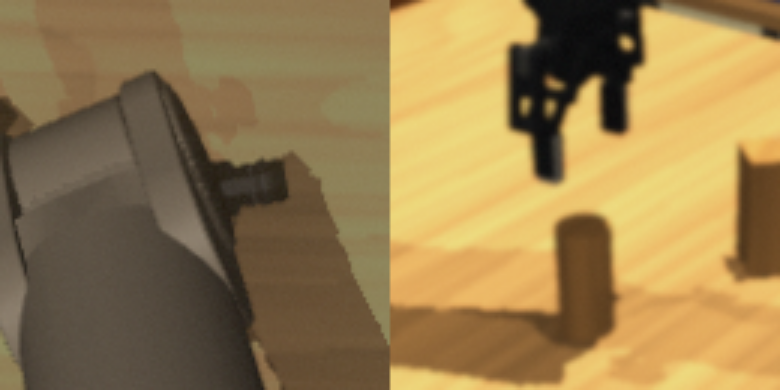

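The top view is blocked by the arm. In the scene crop the open fingers, at (547,170) and (612,125), straddle the line above the round's top at (582,225).

```bash
python3 -c "
from h import *
im=cv2.imread('pics/s3.png')
print('round top seen ~', (np.array([582-390,225])+.5)/3-.5+[175,80], 'base bottom edge ~',(np.array([580-390,340])+.5)/3-.5+[175,80])
print(proj('scene',[[.424,.1465,.09],[.424,.1465,0]]), plane('scene',[[238.8,154.7]],.09), proj('scene',[[.425,.1474,.133]]))
"
```

```text
round top seen ~ [238.66666667 154.66666667] base bottom edge ~ [238. 193.]
[[238.77500534 154.62290228]
 [240.36300391 188.50367169]] [[0.42428439 0.1462588  0.09      ]] [[238.56981026 137.16612581]]
```

>>> {"fn": "carry_out", "kwargs": {
  "moves": [
    [0.001,-0.001,0.03,0,0.085],
    [0.001,-0.001,0.06,0,0.085],
    [0.001,-0.001,0.079,0,0.085],
    [0.001,-0.001,0.079,0,0.085],
    [0.001,-0.001,0.079,0,0.04],
    [0.001,-0.001,0.079,0,0.04],
    [0.001,-0.001,0.079,0,0.04],
    [0.001,-0.001,0.079,0,0.04]
  ],
  "force": 30
}}

```text
clock: 2.6
tcp_pos: [0.4241, 0.146, 0.227]
orientation: [-0.284, 3.126, 0.002]
contact_force: [0.3, -1.7, 7.7]
grip_width: 0.0434
gripper_force: 30.2
```

>>> {"fn": "carry_out", "kwargs": {
  "moves": [
    [0,0,0,0,0.035],
    [0,0,0,0,0.035],
    [0,0,0,0,0.035],
    [0,0,-0.02,0,0.035],
    [0,0,-0.05,0,0.035],
    [0,0,-0.09,0,0.035],
    [0,0,-0.09,0,0.035],
    [0,0,-0.09,0,0.035]
  ]
}}

```text
clock: 3.4
tcp_pos: [0.4235, 0.1459, 0.3167]
orientation: [-0.284, 3.126, 0.002]
contact_force: [0.1, -0.2, -2.6]
grip_width: 0.0435
gripper_force: 31.2
```

```bash
python3 -c "
from g import *
go([*tow([-.065,.005]),.317])
snap('scene','s4.png'); b=cv2.imread('pics/s4.png')[60:210,175:325]
cv2.imwrite('pics/c4.png',cv2.resize(b,None,fx=3,fy=3))
"
```

```text
t 3.4 tcp [0.42354389 0.14593826 0.31668003] cal [[-102.81593374  310.85647873]] ytool deg 0.03110838016836226 F [-0.02629078 -0.23395233  2.5970333 ] w 0.04351578660537267 31.238592267036438 q7 1.3231827790961768
shift [-0.0376514  -0.30587645 -0.00055236]
```

View pics/c4.png

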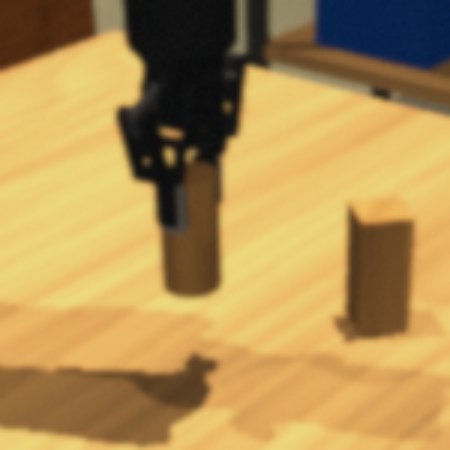

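The round is held upright by its upper part, clear of the bench. I'll carry it over the caliper.

>>> {"fn": "carry_out", "kwargs": {
  "moves": [
    [-0.003,-0.025,0,0,0.035],
    [-0.008,-0.065,0,0,0.035],
    [-0.013,-0.105,0,0,0.035],
    [-0.018,-0.145,0,0,0.035],
    [-0.023,-0.185,0,0,0.035],
    [-0.028,-0.225,0,0,0.035],
    [-0.033,-0.265,0,0,0.035],
    [-0.038,-0.306,0,0,0.035]
  ]
}}

```text
clock: 4.25
tcp_pos: [0.5156, -0.1496, 0.314]
orientation: [0.284, -3.126, -0.001]
contact_force: [1.2, 0.8, -1.3]
grip_width: 0.043
gripper_force: 31.2
```

>>> {"fn": "carry_out", "kwargs": {
  "moves": [
    [0,0,0,0,0.035],
    [0,0,0,0,0.035],
    [0,0,0,0,0.035],
    [0,0,0,0,0.035],
    [0,0,0,0,0.035],
    [0,0,0,0,0.035],
    [0,0,0,0,0.035],
    [0,0,0,0,0.035]
  ]
}}

```text
clock: 5.05
tcp_pos: [0.516, -0.1481, 0.3158]
orientation: [-0.285, 3.129, 0.0]
contact_force: [0.5, 0.8, -1.0]
grip_width: 0.0434
gripper_force: 31.2
```

```bash
python3 -c "
from g import *
go([*tow([-.065,.005]),.2395])
"
```

```text
t 5.05 tcp [ 0.51596705 -0.14809723  0.31577023] cal [[-64.73474324   4.99909905]] ytool deg 0.04781170944842472 F [-0.62846668  0.71410026  1.00113406] w 0.04342440889554005 31.174294352531433 q7 2.0419047314031142
shift [ 2.76717231e-04 -2.83892577e-06  7.62701936e-02]
```

>>> {"fn": "carry_out", "kwargs": {
  "moves": [
    [0,0,0.02,0,0.035],
    [0,0,0.04,0,0.035],
    [0,0,0.055,0,0.035],
    [0,0,0.065,0,0.035],
    [0,0,0.071,0,0.035],
    [0,0,0.074,0,0.035],
    [0,0,0.076,0,0.035],
    [0,0,0.076,0,0.035]
  ]
}}

```text
clock: 5.85
tcp_pos: [0.5161, -0.1483, 0.24]
orientation: [-0.284, 3.128, -0.0]
contact_force: [-0.3, 0.1, -1.9]
grip_width: 0.0431
gripper_force: 31.2
```

```bash
python3 -c "
from g import *
go([*tow([-.065,.005]),.2395])
"
```

```text
t 5.85 tcp [ 0.51613574 -0.14834648  0.2399611 ] cal [[-64.613591     4.72359219]] ytool deg 0.026429278537278833 F [0.27863149 0.13380889 1.92449904] w 0.043066435002154055 31.224982738494873 q7 2.082369768486893
shift [0.00038653 0.00027665 0.00046085]
```

Lower another 1.5 mm gently to touch down.

>>> {"fn": "carry_out", "kwargs": {
  "moves": [
    [0,0,0.0005,0,0.035],
    [0,0,0.0005,0,0.035],
    [0,0,0.001,0,0.035],
    [0,0,0.001,0,0.035],
    [0,0,0.0015,0,0.035],
    [0,0,0.0015,0,0.035],
    [0,0,0.0015,0,0.035],
    [0,0,0.0015,0,0.035]
  ]
}}

```text
clock: 6.65
tcp_pos: [0.5162, -0.1484, 0.239]
orientation: [-0.284, 3.128, 0.0]
contact_force: [-1.7, 1.1, 8.2]
grip_width: 0.0433
gripper_force: 32.0
```

>>> {"fn": "carry_out", "kwargs": {
  "moves": [
    [0,0,0.0005,0,0.05],
    [0,0,0.0005,0,0.06],
    [0,0,0.0005,0,0.07],
    [0,0,0.0005,0,0.07],
    [0,0,0.0005,0,0.07],
    [0,0,-0.02,0,0.07],
    [0,0,-0.05,0,0.07],
    [0,0,-0.09,0,0.07]
  ]
}}

```text
clock: 7.45
tcp_pos: [0.5153, -0.1481, 0.3278]
orientation: [0.284, -3.125, -0.001]
contact_force: [-0.3, -0.2, 0.6]
grip_width: 0.0698
gripper_force: 0.0
```

```bash
python3 -c "
from g import *
go([*tow([0,-.0845]),.235])
snap('scene','s5.png'); b=cv2.imread('pics/s5.png')[170:360,70:280]
cv2.imwrite('pics/c5.png',cv2.resize(b,None,fx=3,fy=3))
"
```

```text
t 7.45 tcp [ 0.5153087  -0.14807317  0.32782559] cal [[-65.37805166   5.14106972]] ytool deg 0.03045713504175751 F [ 0.35907006 -0.10114983 -0.57815367] w 0.06982545778713015 0.0 q7 2.0365876638403164
shift [-0.06565722 -0.08976335  0.09250985]
```

View pics/c5.png

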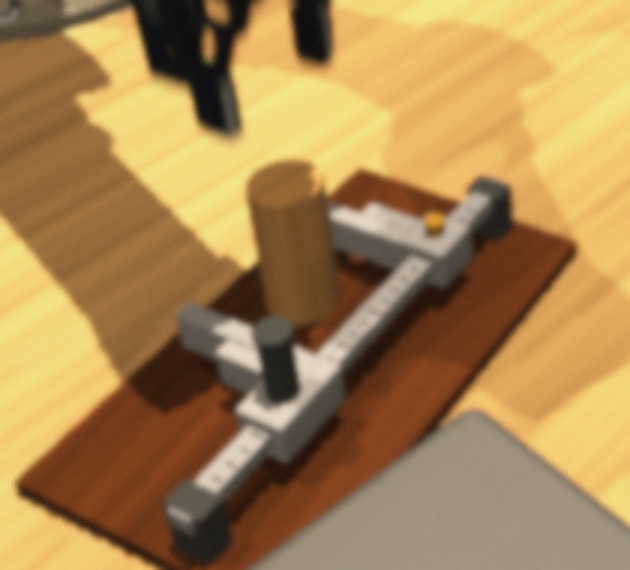

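>>> {"fn": "carry_out", "kwargs": {
  "moves": [
    [-0.02,-0.03,0,0,0.05],
    [-0.04,-0.06,0,0,0.05],
    [-0.066,-0.09,0,0,0.05],
    [-0.066,-0.09,0,0,0.05],
    [-0.066,-0.09,0,0,0.05],
    [-0.066,-0.09,0,0,0.05],
    [-0.066,-0.09,0,0,0.05],
    [-0.066,-0.09,0,0,0.05]
  ]
}}

```text
clock: 8.3
tcp_pos: [0.5967, -0.2242, 0.3283]
orientation: [0.285, -3.129, -0.001]
contact_force: [0.0, 1.0, 0.2]
grip_width: 0.0499
gripper_force: 0.0
```

```bash
python3 -c "
from g import *
go([*tow([0,-.085]),.235])
snap('scene','s6.png'); b=cv2.imread('pics/s6.png')[170:360,70:280]
print(proj('scene',[[*tow([0,-.085]),.096]]))
cv2.imwrite('pics/c6.png',cv2.resize(b,None,fx=3,fy=3))
"
```

```text
t 8.3 tcp [ 0.59671168 -0.22416802  0.32834856] cal [[  1.02577158 -84.34301798]] ytool deg 0.07407180825939008 F [-0.18838666  0.97452126 -0.15585466] w 0.04987232847778198 0.0 q7 2.1612863648043565
shift [ 0.00103062 -0.00070159  0.09334818]
[[161.46827102 278.41049627]]
```

View pics/c6.png

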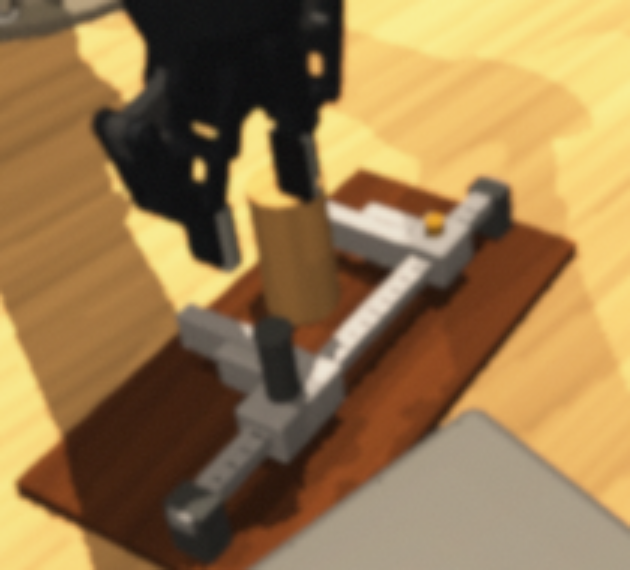

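The post's cap is at crop (274,328), within a pixel of the predicted position, so the fingers are aligned. I'll descend around it.

>>> {"fn": "carry_out", "kwargs": {
  "moves": [
    [0.001,0,0.02,0,0.05],
    [0.001,0,0.04,0,0.05],
    [0.001,0,0.06,0,0.05],
    [0.001,0,0.075,0,0.05],
    [0.001,0,0.085,0,0.05],
    [0.001,0,0.092,0,0.05],
    [0.001,0,0.092,0,0.05],
    [0.001,0,0.092,0,0.05]
  ]
}}

```text
clock: 9.15
tcp_pos: [0.5964, -0.2253, 0.2367]
orientation: [-0.284, 3.128, -0.001]
contact_force: [0.3, -0.3, -0.2]
grip_width: 0.0497
gripper_force: 0.0
```

>>> {"fn": "carry_out", "kwargs": {
  "moves": [
    [0,0.003,0,0,0.05],
    [0,0.006,0,0,0.05],
    [0,0.009,0,0,0.05],
    [0,0.012,0,0,0.05],
    [0,0.015,0,0,0.05],
    [0,0.018,0,0,0.05],
    [0,0.021,0,0,0.05],
    [0,0.024,0,0,0.05]
  ]
}}

```text
clock: 9.95
tcp_pos: [0.5919, -0.2018, 0.2364]
orientation: [-0.283, 3.128, -0.001]
contact_force: [1.7, -3.3, -0.1]
grip_width: 0.05
gripper_force: 1.7
```

```bash
python3 -c "
from g import *
go([*tow([0,-.055]),.235])
"
```

```text
t 9.95 tcp [ 0.59190279 -0.20176471  0.23638046] cal [[  0.32098766 -61.4402466 ]] ytool deg 0.00235793975282661 F [-1.08110403 -3.53885161  0.1296034 ] w 0.05001171454552317 1.7420398816466331 q7 2.1591388336399264
shift [0.00032148 0.00644141 0.00137488]
```

>>> {"fn": "carry_out", "kwargs": {
  "moves": [
    [0,0.003,0,0,0.05],
    [0,0.006,0,0,0.05],
    [0,0.01,0,0,0.05],
    [0,0.014,0,0,0.05],
    [0,0.018,0,0,0.05],
    [0,0.021,0,0,0.05],
    [0,0.024,0,0,0.05],
    [0,0.026,0,0,0.05]
  ]
}}

```text
clock: 10.75
tcp_pos: [0.5871, -0.1756, 0.2363]
orientation: [-0.285, 3.129, 0.0]
contact_force: [0.9, -2.1, 1.5]
grip_width: 0.0497
gripper_force: 1.6
```

>>> {"fn": "carry_out", "kwargs": {
  "moves": [
    [0,0.001,0,0,0.05],
    [0,0.002,0,0,0.05],
    [0,0.003,0,0,0.05],
    [0,0.004,0,0,0.05],
    [0,0.005,0,0,0.05],
    [0,0.006,0,0,0.05],
    [0,0.007,0,0,0.05],
    [0,0.008,0,0,0.05]
  ]
}}

```text
clock: 11.55
tcp_pos: [0.5857, -0.168, 0.2362]
orientation: [-0.284, 3.129, -0.0]
contact_force: [1.2, -4.6, 3.0]
grip_width: 0.0502
gripper_force: 2.0
```

```bash
python3 -c "
from g import *
go([*tow([0,-.0175]),.235])
"
```

```text
t 11.55 tcp [ 0.58570829 -0.16802152  0.23623739] cal [[  0.29089541 -27.1331967 ]] ytool deg 0.027484648845572224 F [-0.36699235 -4.74141762 -2.9892299 ] w 0.05017379057728044 1.9607502222061157 q7 2.109260192730816
shift [0.00028646 0.00963346 0.00123635]
```

>>> {"fn": "carry_out", "kwargs": {
  "moves": [
    [0,0.001,0,0,0.05],
    [0,0.002,0,0,0.05],
    [0,0.003,0,0,0.05],
    [0,0.004,0,0,0.05],
    [0,0.005,0,0,0.05],
    [0,0.0055,0,0,0.05],
    [0,0.006,0,0,0.05],
    [0,0.006,0,0,0.05]
  ]
}}

```text
clock: 12.35
tcp_pos: [0.5846, -0.162, 0.2362]
orientation: [0.284, -3.129, -0.0]
contact_force: [1.1, -3.6, 1.8]
grip_width: 0.0497
gripper_force: 1.7
```

>>> {"fn": "carry_out", "kwargs": {
  "moves": [
    [0,0.0002,0,0,0.05],
    [0,0.0004,0,0,0.05],
    [0,0.0006,0,0,0.05],
    [0,0.0008,0,0,0.05],
    [0,0.001,0,0,0.05],
    [0,0.001,0,0,0.05],
    [0,0.001,0,0,0.05],
    [0,0.001,0,0,0.05]
  ]
}}

```text
clock: 13.15
tcp_pos: [0.5844, -0.1614, 0.2362]
orientation: [-0.284, 3.129, -0.001]
contact_force: [2.5, -4.9, 1.7]
grip_width: 0.0502
gripper_force: 2.5
```

```bash
python3 -c "
from g import *
go([*tow([0,-.0175]),.235])
snap('scene','s7.png'); b=cv2.imread('pics/s7.png')[190:310,110:260]
cv2.imwrite('pics/c7.png',cv2.resize(b,None,fx=4,fy=4))
"
```

```text
t 13.15 tcp [ 0.58443337 -0.16143645  0.23615259] cal [[  0.22005135 -20.42621949]] ytool deg 0.01557283810272736 F [-1.6186993  -5.30590914 -1.67832844] w 0.05021564512704682 2.5073734670877457 q7 2.098706476964208
shift [0.00021939 0.00292676 0.00115135]
```

View pics/c7.png

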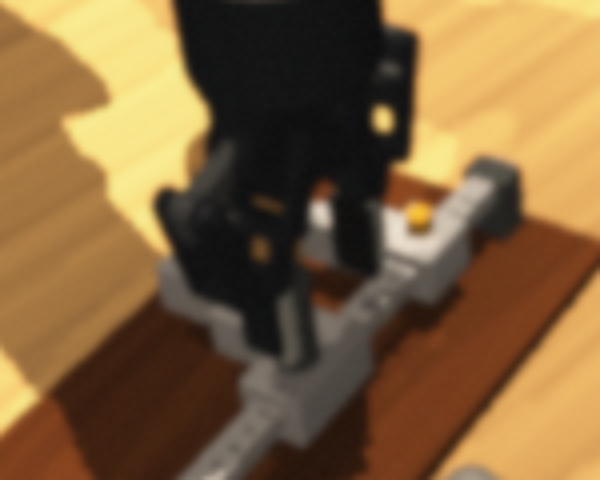

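The trailing finger is behind the post at (295,340); the hand hides the piece. I'll continue in small steps, judging by force.

>>> {"fn": "carry_out", "kwargs": {
  "moves": [
    [0,0.0002,0,0,0.05],
    [0,0.0004,0,0,0.05],
    [0,0.0006,0,0,0.05],
    [0,0.0008,0,0,0.05],
    [0,0.001,0,0,0.05],
    [0,0.001,0,0,0.05],
    [0,0.001,0,0,0.05],
    [0,0.001,0,0,0.05]
  ]
}}

```text
clock: 14.0
tcp_pos: [0.5843, -0.161, 0.2362]
orientation: [-0.283, 3.128, -0.002]
contact_force: [2.9, -5.3, 0.2]
grip_width: 0.05
gripper_force: 3.3
```

```bash
python3 -c "
from g import *
go([*tow([0,-.0175]),.235])"
```

```text
t 14.0 tcp [ 0.58430167 -0.16099352  0.23616302] cal [[  0.17008796 -19.96683146]] ytool deg -0.00854213778647761 F [-1.88204543 -5.77656979 -0.18689395] w 0.04995891754912379 3.336673155426979 q7 2.097166663332899
shift [0.00017094 0.00246833 0.00115972]
```

>>> {"fn": "carry_out", "kwargs": {
  "moves": [
    [0,0.0002,0,0,0.05],
    [0,0.0004,0,0,0.05],
    [0,0.0006,0,0,0.05],
    [0,0.0008,0,0,0.05],
    [0,0.001,0,0,0.05],
    [0,0.001,0,0,0.05],
    [0,0.001,0,0,0.05],
    [0,0.001,0,0,0.05]
  ]
}}

```text
clock: 14.8
tcp_pos: [0.5842, -0.1606, 0.2362]
orientation: [-0.282, 3.128, -0.003]
contact_force: [3.1, -6.9, -1.1]
grip_width: 0.0499
gripper_force: 4.2
```

```bash
python3 -c "
from g import *
go([*tow([0,-.0175]),.235])"
```

```text
t 14.8 tcp [ 0.58418451 -0.16056506  0.23616623] cal [[  0.13183056 -19.5242909 ]] ytool deg -0.03231907793157518 F [-1.7921553  -7.32170621  1.15570131] w 0.04986371328143959 4.17306125164032 q7 2.0956861953343613
shift [0.00013387 0.00202678 0.00116166]
```

>>> {"fn": "carry_out", "kwargs": {
  "moves": [
    [0,0.0002,0,0,0.05],
    [0,0.0004,0,0,0.05],
    [0,0.0004,0,0,0.05],
    [0,0.0004,0,0,0.05],
    [0,0.0004,0,0,0.05],
    [0,0.0004,0,0,0.05],
    [0,0.0004,0,0,0.05],
    [0,0.0004,0,0,0.05]
  ]
}}

```text
clock: 15.6
tcp_pos: [0.5841, -0.1604, 0.2362]
orientation: [-0.282, 3.128, -0.004]
contact_force: [4.2, -8.9, -0.9]
grip_width: 0.0504
gripper_force: 4.5
```

```bash
python3 -c "
from g import *
go([*tow([0,-.0175]),.235])"
```

```text
t 15.6 tcp [ 0.58412898 -0.16037194  0.2361659 ] cal [[  0.11190477 -19.32434149]] ytool deg -0.041866793100680866 F [-2.55910311 -9.48438855  0.90390476] w 0.05035443123370376 4.509606510400772 q7 2.095075158596175
shift [0.00011429 0.00182721 0.00116117]
```

About 8–9 N at the post, so roughly 5 N on the piece. I'll back off and lift.

>>> {"fn": "carry_out", "kwargs": {
  "moves": [
    [0,-0.001,0,0,0.05],
    [0,-0.003,0,0,0.05],
    [0,-0.007,0,0,0.05],
    [0,-0.012,0,0,0.05],
    [0,-0.017,0,0,0.05],
    [0,-0.017,0,0,0.05],
    [0,-0.017,0,0,0.05],
    [0,-0.017,0,0,0.05]
  ]
}}

```text
clock: 16.4
tcp_pos: [0.587, -0.1753, 0.2361]
orientation: [0.284, -3.128, -0.001]
contact_force: [-0.5, -0.3, -0.0]
grip_width: 0.0499
gripper_force: 0.0
```

>>> {"fn": "carry_out", "kwargs": {
  "moves": [
    [0,0,-0.02,0,0.05],
    [0,0,-0.05,0,0.05],
    [0,0,-0.08,0,0.05],
    [0,0,-0.12,0,0.05],
    [0,-0.03,-0.15,0,0.05],
    [0,-0.06,-0.15,0,0.05],
    [0,-0.09,-0.15,0,0.05],
    [0,-0.12,-0.15,0,0.05]
  ]
}}

```text
clock: 17.2
tcp_pos: [0.6088, -0.2942, 0.3866]
orientation: [-0.285, 3.128, 0.0]
contact_force: [-0.0, -0.1, -0.2]
grip_width: 0.0499
gripper_force: 0.0
```

```bash
python3 -c "
from g import *
go([*tow([0,-.0175]),.235])
snap('scene','s8.png'); snap('top','t8.png'); b=cv2.imread('pics/s8.png')[180:330,80:280];a=cv2.imread('pics/t8.png')[130:280,240:440]
cv2.imwrite('pics/c8.png',cv2.resize(np.hstack([b,a]),None,fx=2,fy=2,interpolation=2))
"
```

```text
t 17.2 tcp [ 0.60883469 -0.29420488  0.38662026] cal [[   0.36598953 -155.41829228]] ytool deg 0.07519409779150976 F [ 0.03769946 -0.1383811   0.16173389] w 0.049902551364267404 0.0 q7 2.257545801382371
shift [0.00028178 0.13789765 0.15163922]
```

View pics/c8.png

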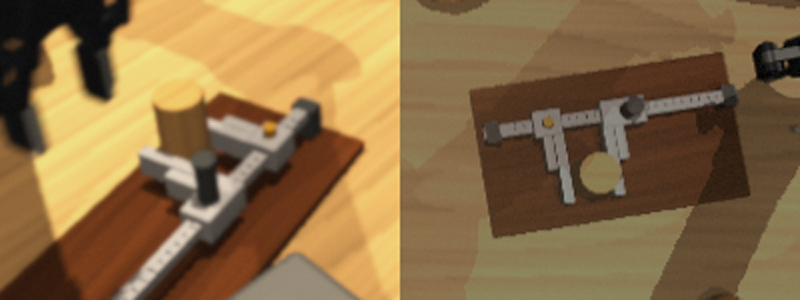

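The piece stands upright between the jaws, its top at crop (600,172), and the arm is clear. I'll check the numbers before handing in.

```bash
python3 -c "
from m import *
print('piece',tocal(plane('top',[[340,216.2]],.102))*1000,'cap',tocal(plane('top',[[240+232.5/2,130+104/2]],.096))*1000)"
```

```text
piece [[-66.04493642  16.09177878]] cap [[  0.20533452 -32.04580442]]
```

```bash
python3 -c "
from bench import r
print(r.hand_in())"
```

```text
the job is handed in; nothing more can be done
None
```

I stood the round on the board at about x = -66 mm, closed the movable jaw on it with 8–9 N at the thumb post (roughly 5 N on the piece), backed the arm clear and handed the job in at about 17 s; the hand-in gave no verdict back.

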